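Put the tall drill case back into the packed rack

ROBOT

A 7-joint arm with a two-finger parallel gripper is mounted at the origin on a cart in front of the work surface, level with it; the furniture and walls round the work are solid. World frame = base frame: x ahead of the robot, y to its left, z up, the work surface at z = 0. Lengths are in m, angles in rad, forces in N, time in s.
With the tool pointing down it reaches from about 0.4 to 0.85 m from the base axis. Payload 4.5 kg.
Tool frame: the origin (TCP) lies at the centre of the arm's flange, where the gripper is bolted on; the fingertips stand r.tcp_to_tips ahead of it and the grasp point (between the pads) lies 147 mm ahead of it (r.tcp_to_tips is the distance from the TCP to the fingertips, in m); x points along the fingers, y is the direction in which the jaws open and shut, and the axes are right-handed (so a half turn about x gives the same grasp; the last joint's range is limited). The gripper opens to 88 mm and grips with 3 to 60 N. Pads are 18 mm wide; open, the fingers measure 123 mm over their backs; the gripper's body (75 mm by 187 mm) begins 45 mm behind the grasp point.
Start: joints at [1.313, 0.689, -0.195, 1.565, 0.157, 0.902, -0.215], TCP at [0.18, -0.599, 0.405] pointing down, gripper open.
Joint ranges: [-3.01, 3.01], [-0.46, 2.08], [-1.47, 1.51], [0.13, 2.56], [-1, 4.14], [0.04, 2.09], [-2.66, 2.66]. Speed limits (rad/s): [2.57, 2.57, 3.14, 3.14, 3.14, 3.14, 3.14].

INTERFACE

Orientations are given as a unit quaternion [x, y, z, w].
In Python, from plant import r, eyes gives the robot as it stands.
- The arm moves only by the tool carry_out, never from a script. Its argument "targets" is text: rows parted by semicolons, each of 5 numbers parted by spaces: the opening, from 0 (shut) to 1 (fully open), then the shift along the tool's x, y, z in mm, then the turn about the tool's x in rad. A call has 1 to 20 rows; each row shifts and turns the commanded pose from where the row before left it, along the tool's axes as they then stand; what a row does not reach is not made up. A row lasts 1/12 s, in which the tool goes at most 41.7 mm and 7.16 degrees, less where a joint would pass 70% of its speed; a pose out of reach is approached as far as the arm can. A call is refused whole if a number of a shift passes 41.7 or a number of a turn 0.125, either way. A call with a gripper value outside its range is refused whole. The fingers move at their own pace and stop on an object; "force" is the grip in N (left out, the last holds). Time passes only in rows, so rows that do not move let the fingers close. It gives the time, the measured TCP pose, the force and the opening at its end, in the units of the state.
- r.get_state(): the state, without advancing time (a new reading comes with each control period).
- eyes.snapshot(name): name is "scene" or "top"; returns (picture, depth): 420x560x3 uint8, blue, green, red; 420x560 float32, m along the optical axis (not along the pixel's ray), 0 where there is no reading.
- eyes.camera_params(name): a dict with "intrinsics" (3x3 intrinsics, pixels), "rvec" (rotation vector, rad) and "tvec" (3), from world to camera coordinates, as OpenCV has them. Camera axes: x right, y down, z forward; pixel columns grow to the right and rows downward; lengths in m; the calibration is good to about 2 mm. A picture is of the moment at which its call begins. camera_params takes no time and is no camera call.
- r.finish_job(): hands the job in, once; it reports no verdict.
The state is a dict: "clock": time; "q": joint angles; "qd": joint speeds; "joint_torque": joint torques, N m; "tool_pos": TCP position; "eef_rot": TCP orientation; "contact_force": force on the tool from outside, world axes, zero at the start; "moment": the same for the moment, N m; "opening": opening from 0.0 (shut) to 1.0 (fully open).
Only numpy, scipy, OpenCV 4.12 (cv2) and the standard library are available. Lean on these libraries where they do the work, as an engineer would, in place of code of your own. Each camera call takes 0.05 s, during which the arm holds its last target.

TASK

Pick up the tall orange drill-bit case and work it down upright into the too-narrow gap in the middle of the rack's row, letting it nudge its neighbours apart against the sprung end without tipping them. Then press it fully home on the foot rest under the gap, whose height you must feel, with a firm downward push of about 15 N held for half a second, never forcing it with more than 25 N downward or sideways, and let go. Touch the row only with the orange case, and leave the tape measure, wood block and black tape where they lie.

Things in the scene. Friction and masses are not known exactly. Their poses are not given: they have to be found in the camera images.
- tall_case: Orange drill-bit case to put away: upright box 70 (its x) x 30 (y, thickness) x 130 mm (z), 0.2 to 0.33 kg, standing on the bench. Origin: centre of its underside. The long bottom edges are bevelled: the underside is 20 mm thick, widening to 30 mm at 14 mm up. Grip it across the 30 mm thickness near the top. Smooth plastic: friction on the rack and cases about 0.2.
- rack: Grey open rack fixed to the bench, yaw up to 0.4 rad; origin on the bench top. The row runs along its y. Floor 8 mm above the origin, between lips 28 mm higher (inner faces at x = -39, +39 mm). Rigid end wall at +y (face at y = 67 mm, 72 mm high), sprung follower at -y. Four short cases, two each side of a gap near y = 0. With all five packed the tall case is centred near y = -4 mm.
- rack_floor (a point): Point on the upper face of the rack's floor (rack x = y = 0, 8 mm above the rack's underside); axes as the rack's. Under the gap a dark foot rest (54 x 12 mm, along x) stands 2 to 20 mm above this floor: its height was set by hand, differs every time, is not measured and must be felt. It does not yield. Fully home, the tall case's underside sits on it.
- follower (a joint): Sprung aluminium plate (8 mm thick, face at rack y = -67 mm, top 68 mm above the bench) pressing the row together; value in m: 0 = at its stop, grows as it is pushed back towards the rack's -y, at most 0.016. It pushes with about 2.4 N at the stop and 0.2 N more per mm. With all five cases in the row it stands near 0.008.
- case_a: Short blue case, 70 (x) x 28 (y, thickness) x 75 mm (z), 0.18 kg, loose, upright on the rack floor; origin: centre of its underside, axes along the rack's. Long top edges bevelled 4 mm in over 10 mm of height. First in the row, beside the rigid end wall, with about 1 mm of play.
- case_b: Short grey case, 70 (x) x 28 (y, thickness) x 75 mm (z), 0.18 kg, loose, upright on the rack floor; origin: centre of its underside, axes along the rack's. Long top edges bevelled 4 mm in over 10 mm of height. Second from the rigid end wall, beside the gap; it can give only 1 to 4 mm towards that wall. The gap between grey and green is 16 to 19 mm at the faces (8 mm wider at the very top), narrower than the tall case.
- case_c: Short green case, 70 (x) x 28 (y, thickness) x 75 mm (z), 0.18 kg, loose, upright on the rack floor; origin: centre of its underside, axes along the rack's. Long top edges bevelled 4 mm in over 10 mm of height. On the other side of the gap from the grey one; it can be pushed back, with the black one, against the follower.
- case_d: Short black case, 70 (x) x 28 (y, thickness) x 75 mm (z), 0.18 kg, loose, upright on the rack floor; origin: centre of its underside, axes along the rack's. Long top edges bevelled 4 mm in over 10 mm of height. Last in the row, beside the sprung follower.
- tape_measure: Yellow tape measure, 36 x 84 x 62 mm, a bystander lying on the bench; origin at the centre of its underside.
- wood_block: Drilled scrap of wood, 42 x 110 x 30 mm, a bystander lying on the bench; origin at the centre of its underside.
- black_tape: Roll of black tape, 50 x 48 x 19 mm, a bystander lying on the bench; origin at the centre of its underside.
Mind the look-alikes: they are no part of the job. Several things have the shape of the case_b; the one meant has the colours described above. There is more than one size of the tall_case; the one meant has the size given above.

How it is judged:
On the way, in this order (a step that is already met when the one before it is completed fails the run):
1. the tall case is lifted clear of the bench and the rack, above the height of the row (height (world z) of tall_case above 0.083 m), for 0.1 s.
2. the tall case is upright in the gap, down on the foot rest in the rack, and bears on it with more than 7 N (z of tall_case in the frame of rack_floor between -0.001 and 0.022 m and x of tall_case in the frame of rack_floor between -0.007 and 0.007 m and y of tall_case in the frame of rack_floor between -0.01 and 0.004 m and angle between the y axis of tall_case and the y axis of rack_floor, either way round below 0.12 rad and angle between tall_case's own z axis and vertical below 0.06 rad and contact force between tall_case and rack above 7 N), for 0.2 s.
At the end, for the whole second after the job is handed in: The orange case sits still on the foot rest in the gap (under 22 mm above the floor, bearing on it), within 7 mm of the row line, upright within 0.06 rad, square within 0.12 rad; the follower is pushed back over 4 mm; short cases on the floor within 3 mm, upright within 0.08 rad (z of tall_case in the frame of rack_floor between -0.001 and 0.022 m and x of tall_case in the frame of rack_floor between -0.007 and 0.007 m and y of tall_case in the frame of rack_floor between -0.01 and 0.004 m and angle between the y axis of tall_case and the y axis of rack_floor, either way round below 0.12 rad and angle between tall_case's own z axis and vertical below 0.06 rad and angle between each of case_a, case_b, case_c, case_d's own z axis and vertical below 0.08 rad and z of each of case_a, case_b, case_c, case_d in the frame of rack_floor below 0.003 m and value of joint follower above 0.004 m and linear speed of tall_case below 0.01 m/s and contact force between tall_case and rack above 0.05 N); the robot touches nothing.
It fails at once if a short case is tipped by more than 14 degrees or lifted out of the row (angle between any of case_a, case_b, case_c, case_d's own z axis and vertical above 0.25 rad or z of any of case_a, case_b, case_c, case_d in the frame of rack_floor above 0.02 m).
It fails at once if the tall case bears on the rack or on a neighbouring case with more than 30 N (contact force between tall_case and rack above 30 N or contact force between tall_case and case_a above 30 N or contact force between tall_case and case_b above 30 N or contact force between tall_case and case_c above 30 N or contact force between tall_case and case_d above 30 N).
It fails at once if the robot strikes or handles the short cases, rack or follower (over 3 N) (contact force between any of the arm, the fingers and rack above 3 N or contact force between any of the arm, the fingers and case_a above 3 N or contact force between any of the arm, the fingers and case_b above 3 N or contact force between any of the arm, the fingers and case_c above 3 N or contact force between any of the arm, the fingers and case_d above 3 N).
It fails at once if the tape measure, wood block or black tape is shifted by more than 20 mm (distance of any of tape_measure, wood_block, black_tape from where it was at the start of the episode above 0.02 m).
It also fails if it takes over 64 s, if anything falls off the work surface, if the arm or the gripper's body presses on something with over 40 N, if the wrist force passes 120 N, or if a joint passes its speed limit or range.

## Working session

There is one attempt and no reset: what is moved stays moved. The work goes in short steps, Python scripts to look and compute and a tool call to move; the robot and the scene stay as the last step left them, time stands still between calls to the robot, and variables do not carry over. Pictures are saved under pics/ and viewed, and the job is handed in when it is done.

Besides the shell and the picture viewer there is one more tool, called as a command line: name --argument value ..., lists and objects as JSON in quotes. carry_out: Moves the arm, as the interface text tells. Its arguments: {"type":"object","properties":{"targets":{"type":"string"},"force":{"type":"number"}},"required":["targets"]}

```bash
ls; mkdir -p pics; cat > h.py <<'E'
import numpy as np, cv2
from plant import r, eyes
def cam(n):
    p=eyes.camera_params(n); K=np.array(p["intrinsics"],float).reshape(3,3); R=cv2.Rodrigues(np.array(p["rvec"],float))[0]; t=np.array(p["tvec"],float).ravel()
    return K,R,t
def cloud(n,d):
    K,R,t=cam(n); v,u=np.mgrid[:d.shape[0],:d.shape[1]]
    P=np.stack([(u-K[0,2])/K[0,0]*d,(v-K[1,2])/K[1,1]*d,d],-1)
    return (P-t)@R
def ray(n,u,v,z):
    K,R,t=cam(n); c=-R.T@t; d=R.T@np.linalg.solve(K,[u,v,1.]); return c+d*(z-c[2])/d[2]
E
python3 - <<'E'
from h import *
print(r.get_state(), r.tcp_to_tips)
for n in("scene","top"):
    im,d=eyes.snapshot(n); np.savez(f"{n}0.npz",im=im,d=d); cv2.imwrite(f"pics/{n}0.png",im); K,R,t=cam(n); print(n,K.tolist(),-R.T@t,R[2])
E
```

```text
pics
{'clock': 0.0, 'q': array([ 1.3127646 ,  0.69000293, -0.19452747,  1.56633484,  0.15731345,
        0.90247997, -0.21515693]), 'qd': array([ 5.61889975e-04, -8.24076901e-04,  1.95520173e-03,  6.92800882e-06,
        7.91284970e-04,  6.71250514e-04,  1.01229839e-03]), 'joint_torque': array([ 3.50812988e-04, -5.27556968e+01, -1.26655776e+00, -1.53426594e+01,
       -5.24457183e-02,  6.69042289e-03,  1.92358975e-04]), 'tool_pos': array([ 0.17970248, -0.59827216,  0.40390072]), 'eef_rot': array([-0.69945048, -0.10346029,  0.69972923, -0.10219588]), 'contact_force': array([ 0.19922189, -0.02934626,  0.51441866]), 'moment': array([ 0.0118005 , -0.0258752 , -0.03085249]), 'opening': 0.998143251945543} 0.166
scene [[395.92899195768916, 0.0, 278.50650162337314], [0.0, 395.92899195768916, 206.64703862373625], [0.0, 0.0, 1.0]] [0.01219813 0.55644452 0.73840653] [ 0.5015981  -0.49288359 -0.7109607 ]
top [[534.9448280726476, 0.0, 272.77854260696984], [0.0, 534.9448280726476, 214.8943990845277], [0.0, 0.0, 1.0]] [0.39211483 0.05352154 1.07605577] [ 0.11170869  0.03566732 -0.99310071]
```

View pics/scene0.png

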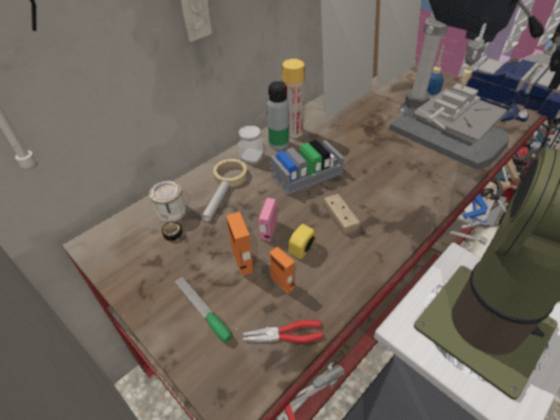

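View pics/top0.png

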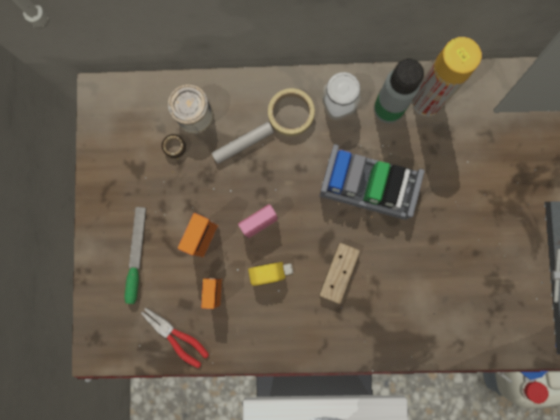

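```bash
python3 - <<'E'
from h import *
f=np.load("top0.npz"); im,d=f["im"],f["d"]; P=cloud("top",d)
hsv=cv2.cvtColor(im,cv2.COLOR_BGR2HSV)
print("table z",np.median(P[250:300,400:450,2]))
m=(cv2.inRange(hsv,(5,150,100),(18,255,255))>0)
n,l,s,c=cv2.connectedComponentsWithStats(m.astype(np.uint8))
for i in range(1,n):
    if s[i,4]<100: continue
    q=l==i; z=P[q][:,2]; zt=np.percentile(z,95); t=q&(P[...,2]>zt-.008)
    rect=cv2.minAreaRect((P[t][:,:2]*1000).astype(np.float32)); print(i,s[i],c[i],"ztop",zt,"rect mm",rect, cv2.boxPoints(rect).round(1).tolist(), t.sum())
# rack row
for name,(u,v) in dict(blue=(341,172),grey=(357,175),green=(378,183),black=(396,187),foll=(404,190)).items(): print(name,P[v,u])
f2=np.load("scene0.npz")
a=cv2.resize(im[140:230,310:435],None,fx=5,fy=5,interpolation=cv2.INTER_CUBIC); cv2.imwrite("pics/rack.png",a)
b=cv2.resize(im[200:320,160:300],None,fx=5,fy=5,interpolation=cv2.INTER_CUBIC); cv2.imwrite("pics/or.png",b)
dd=P[140:230,310:435,2]; cv2.imwrite("pics/rackz.png",cv2.resize(cv2.applyColorMap(np.clip(dd/0.1*255,0,255).astype(np.uint8),cv2.COLORMAP_JET),None,fx=5,fy=5,interpolation=0))
E
```

```text
table z 0.0010962009393254359
1 [178 213  39  44 912] [196.26754386 235.11732456] ztop 0.13352404679610683 rect mm ((429.5658874511719, 151.31698608398438), (208.4761962890625, 69.9373550415039), 63.53995895385742) [[351.79998779296875, 73.5999984741211], [414.3999938964844, 42.400001525878906], [507.29998779296875, 229.10000610351562], [444.70001220703125, 260.20001220703125]] 657
2 [201 278  16  31 420] [208.60952381 293.12857143] ztop 0.10135568480301649 rect mm ((364.2220458984375, 138.18214416503906), (51.25151824951172, 170.74832153320312), 1.5277469158172607) [[336.29998779296875, 222.8000030517578], [340.8999938964844, 52.20000076293945], [392.1000061035156, 53.5], [387.6000061035156, 224.1999969482422]] 363
blue [ 0.58122385 -0.04054841  0.08426672]
grey [ 0.57447421 -0.07001891  0.08526573]
green [ 0.55815307 -0.10825205  0.08574438]
black [ 0.55001745 -0.14154277  0.0836653 ]
foll [ 0.55547505 -0.17192114  0.00841165]
```

View pics/rack.png

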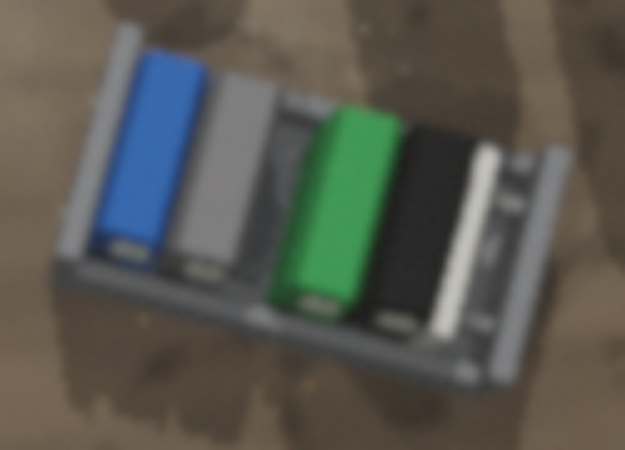

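View pics/or.png

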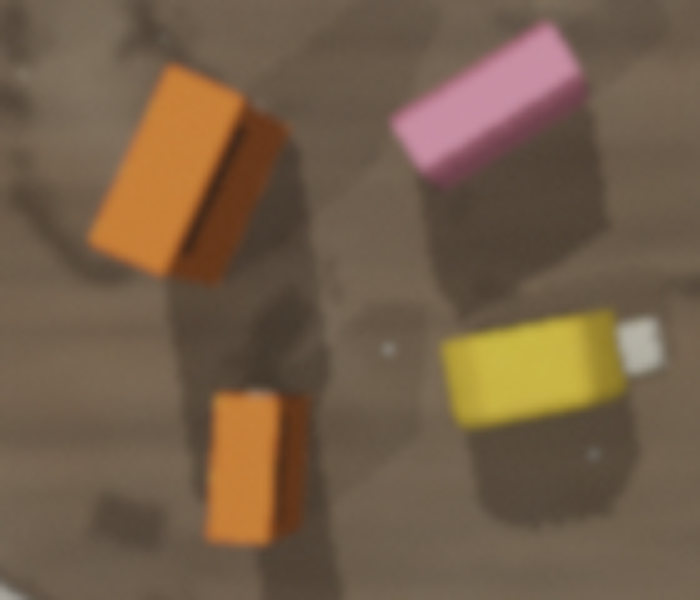

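View pics/rackz.png

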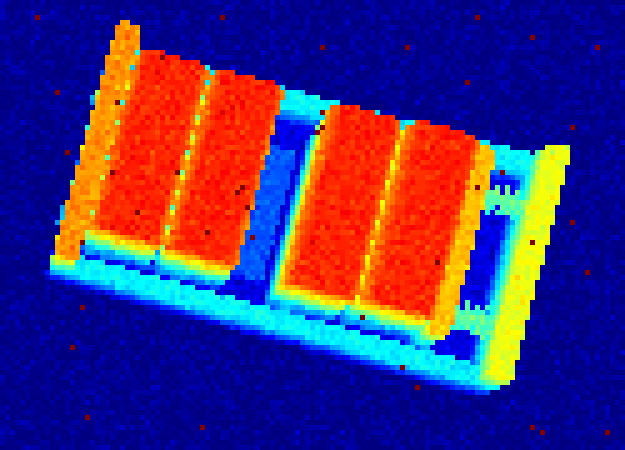

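```bash
cat >> h.py <<'E'
def facerect(n,mask,z):
    cs,_=cv2.findContours(mask.astype(np.uint8),cv2.RETR_EXTERNAL,cv2.CHAIN_APPROX_NONE); c=max(cs,key=cv2.contourArea)
    pts=np.array([ray(n,u,v,z)[:2]*1000 for u,v in c[:,0,:]],np.float32)
    (cx,cy),(w,h),a=cv2.minAreaRect(pts)
    if w<h: w,h=h,w; a+=90
    a=(a+90)%180-90   # direction of long side
    return np.round([cx,cy,w,h,a],2)
def comps(mask,mn=60):
    mask=cv2.morphologyEx(mask.astype(np.uint8),cv2.MORPH_OPEN,np.ones((2,2)))
    n,l,s,c=cv2.connectedComponentsWithStats(mask,connectivity=4)
    return [(l==i,c[i],s[i,4]) for i in range(1,n) if s[i,4]>=mn]
E
cat > m.py <<'E'
from h import *
f=np.load("top0.npz"); im,d=f["im"],f["d"]; P=cloud("top",d); Z=P[...,2]
hsv=cv2.cvtColor(im,cv2.COLOR_BGR2HSV)
o=cv2.inRange(hsv,(5,150,100),(18,255,255))>0
for q,c,s in comps(o&(Z>.12)): print("tall",c,s,facerect("top",q,.13))
for q,c,s in comps(o&(Z>.09)&(Z<.12)): print("small",c,s,facerect("top",q,.10))
reg=np.zeros(Z.shape,bool); reg[140:230,310:435]=1
for q,c,s in comps(reg&(Z>.0785)&(Z<.09)): print("case",c,s,facerect("top",q,.083), np.median(Z[q]))
for q,c,s in comps(reg&(Z>.065)&(Z<.0785)): print("wall/foll",c,s,facerect("top",q,.070))
q=reg&(Z>.012)&(Z<.04)
for q,c,s in comps(reg&(Z>.012)&(Z<.028)): print("low",c,s,facerect("top",q,.02), np.median(Z[q]))
K,R,t=cam("top")
for n,(u,v) in dict(green_floor=(360,190)).items(): print(Z[v-3:v+4,u-6:u+7].round(3))
E
python3 m.py
```

```text
tall [194.18448023 234.5534407 ] 683 [467.1  228.37  69.82  32.11 -25.28]
small [209.23913043 294.06521739] 368 [360.52 207.16  51.42  23.61  -4.05]
case [340.62576687 169.80572597] 489 [586.06 -39.65  71.24  26.05 -17.98] 0.08377397006566253
case [355.71725572 173.88565489] 481 [577.23 -68.08  71.36  25.05 -17.76] 0.08403155629900105
case [379.5628866  180.74226804] 485 [ 562.99 -111.78   70.94   25.29  -17.48] 0.08372574192339209
case [395.1244898  184.08367347] 490 [ 555.51 -140.21   71.59   25.43  -17.64] 0.08373898270420896
wall/foll [330.40569395 168.77935943] 281 [590.59 -23.49  94.33  14.07 -17.12]
wall/foll [403.11111111 188.54320988] 162 [ 548.77 -157.38   73.95    8.16  -17.32]
low [363.79333333 182.99333333] 150 [569.9  -90.88  54.32  11.07 -16.91] 0.020180751516954955
[[0.084 0.082 0.084 0.083 0.076 0.021 1.076 0.02  0.019 0.02  0.016 0.012
  0.024]
 [0.082 0.083 0.084 0.081 0.075 0.019 0.019 0.022 0.021 0.02  0.022 0.007
  0.03 ]
 [0.086 0.085 0.083 0.082 0.021 0.018 0.022 0.019 0.023 0.02  0.01  0.017
  0.035]
 [0.084 0.085 0.083 0.076 0.021 0.02  0.023 0.021 0.018 0.023 0.006 0.021
  0.043]
 [0.084 0.081 0.081 0.078 0.022 0.021 0.022 0.024 0.017 0.018 0.005 0.026
  0.045]
 [0.076 0.083 0.08  0.074 0.021 0.02  0.02  0.022 0.021 0.009 0.012 0.032
  0.052]
 [0.07  0.07  0.073 0.021 0.022 0.021 0.022 0.021 0.023 0.01  0.016 0.037
  0.061]]
```

```bash
cat >> h.py <<'E'
from scipy.spatial.transform import Rotation as Ro
def to(tx,ty,tz,ydir=None):
    s=r.get_state(); M=Ro.from_quat(s["eef_rot"]).as_matrix(); p=s["tool_pos"]
    dw=np.array([tx,ty,tz])-p
    print("clk %.2f"%s["clock"],"tcp",p.round(4),"F",s["contact_force"].round(1),"op %.3f"%s["opening"])
    print("tool x",M[:,0].round(4),"y",M[:,1].round(4),"z",M[:,2].round(4))
    print("d tool mm (now axes)",(M.T@dw*1000).round(1))
    if ydir is not None:
        y=np.array(ydir+(0,)); y/=np.linalg.norm(y)
        if y@M[:,1]<0:y=-y
        a=np.arctan2(y@M[:,2],y@M[:,1]); print("turn",a.round(4))
E
python3 -c "
from h import *
to(.45,-.25,.405); to(.467,.2284,.405,(.427,.904))"
```

```text
clk 0.10 tcp [ 0.1797 -0.5983  0.404 ] F [ 0.1 -0.   0.7] op 0.995
tool x [-5.0e-04  1.5e-03 -1.0e+00] y [ 0.2877 -0.9577 -0.0016] z [-9.577e-01 -2.877e-01  1.000e-04]
d tool mm (now axes) [  -0.6 -255.8 -359.1]
clk 0.10 tcp [ 0.1797 -0.5983  0.404 ] F [ 0.1 -0.   0.7] op 0.995
tool x [-5.0e-04  1.5e-03 -1.0e+00] y [ 0.2877 -0.9577 -0.0016] z [-9.577e-01 -2.877e-01  1.000e-04]
d tool mm (now axes) [ 1.000e-01 -7.091e+02 -5.130e+02]
turn 0.7332
```

carry_out --targets "1 0 -21 -30 0;1 0 -21 -30 0;1 0 -21 -30 0;1 0 -21 -30 0;1 0 -21 -30 0;1 0 -21 -30 0;1 0 -21 -30 0;1 0 -21 -30 0;1 0 -21 -30 0;1 0 -21 -30 0;1 0 -21 -30 0;1 0 -21 -30 0;0.7 0 -37 -12 0;0.7 0 -37 -12 0;0.7 0 -37 -12 0;0.7 0 -37 -12 0;0.7 0 -37 -12 0;0.7 0 -37 -12 0;0.7 0 -37 -12 0;0.7 0 -37 -12 0" --force 40

```text
clock: 1.77
tool_pos: [0.4584, 0.0593, 0.4046]
eef_rot: [-0.699, -0.103, 0.7, -0.103]
contact_force: [-0.2, 0.1, -0.1]
opening: 0.7
```

```bash
python3 -c "
from h import *
to(.467,.2284,.405,(.427,.904))"
```

```text
clk 1.77 tcp [0.4584 0.0593 0.4046] F [-0.2  0.1 -0.1] op 0.700
tool x [-4.e-04 -2.e-04 -1.e+00] y [ 2.876e-01 -9.578e-01  1.000e-04] z [-9.578e-01 -2.876e-01  4.000e-04]
d tool mm (now axes) [  -0.4 -159.5  -56.8]
turn 0.733
```

carry_out --targets "0.7 0 -32 -11.4 0;0.7 0 -32 -11.4 0;0.7 0 -32 -11.4 0;0.7 0 -32 -11.4 0;0.7 0 -32 -11.4 0;0.7 0 0 0 0.122;0.7 0 0 0 0.122;0.7 0 0 0 0.122;0.7 0 0 0 0.122;0.7 0 0 0 0.122;0.7 0 0 0 0.122;0.7 0 0 0 0"

```text
clock: 2.77
tool_pos: [0.4672, 0.2272, 0.4044]
eef_rot: [-0.69, 0.156, 0.69, 0.155]
contact_force: [-1.1, -0.5, 0.0]
opening: 0.7
```

```bash
python3 -c "
from h import *
to(.467,.2284,.262,(.427,.904))
im,d=eyes.snapshot('scene'); cv2.imwrite('pics/s1.png',im)
im,d=eyes.snapshot('top'); cv2.imwrite('pics/t1.png',im)"
```

```text
clk 2.77 tcp [0.4672 0.2272 0.4044] F [-1.1 -0.5  0. ] op 0.700
tool x [-5.e-04 -9.e-04 -1.e+00] y [-0.4287 -0.9035  0.001 ] z [-9.035e-01  4.287e-01  1.000e-04]
d tool mm (now axes) [142.4  -1.1   0.7]
turn -0.0017
```

View pics/s1.png

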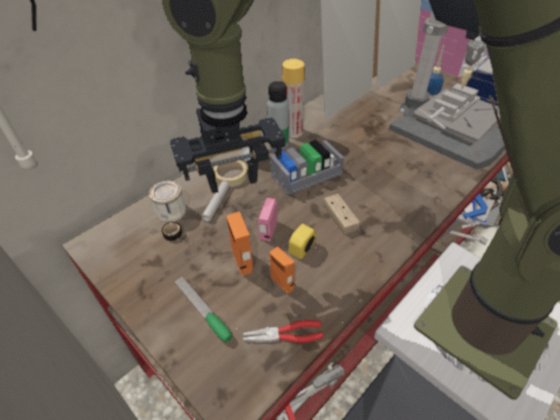

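The two orange cases are at top-image (194,234), measuring 70×32 mm with its top at 0.13 m, and (209,293), measuring 51×24 mm at 0.10 m. The first one fits the description, and the enlarged crop confirms it. The open jaws are above it, so I'm descending.

carry_out --targets "0.7 25 0 0 0;0.7 25 0 0 0;0.7 25 0 0 0;0.7 20 -0.6 0.4 0;0.7 15 -0.5 0.3 0;0.7 12 0 0 0;0.7 10 0 0 0;0.7 8 0 0 0;0.7 7.4 0 0 0;0.7 0 0 0 0;0.2 0 0 0 0;0.2 0 0 0 0;0.2 0 0 0 0;0.2 0 0 0 0;0.2 0 0 0 0;0.2 0 0 0 0;0.2 0 0 0 0" --force 45

```text
clock: 4.28
tool_pos: [0.4675, 0.2284, 0.2577]
eef_rot: [0.69, -0.154, -0.69, -0.155]
contact_force: [-0.3, 1.0, 3.0]
opening: 0.333
```

```bash
python3 -c "
from h import *
to(.467,.2284,.257,(.427,.904))"
```

```text
clk 4.28 tcp [0.4675 0.2284 0.2577] F [-0.3  1.   3. ] op 0.333
tool x [ 8.e-04  3.e-04 -1.e+00] y [-4.261e-01 -9.047e-01 -6.000e-04] z [-9.047e-01  4.261e-01 -6.000e-04]
d tool mm (now axes) [0.7 0.2 0.4]
turn 0.0011
```

carry_out --targets "0.2 -5 0 0 0;0.2 -15 0 0 0;0.2 -25 0 0 0;0.2 -30 0 0 0;0.2 -30 0 0 0;0.2 -25 0 0 0;0.2 -10 0 0 0;0.2 0 0 0 0;0.2 0 0 0 0"

```text
clock: 5.03
tool_pos: [0.4669, 0.2283, 0.3974]
eef_rot: [0.69, -0.154, -0.69, -0.154]
contact_force: [-0.1, 0.0, -2.1]
opening: 0.335
```

```bash
python3 -c "
from h import *
to(.570,-.090,.397,(.303,.953))
for n in ('top','scene'):
    im,d=eyes.snapshot(n); cv2.imwrite(f'pics/{n}2.png',im); np.savez(n+'2.npz',im=im,d=d)"
```

```text
clk 5.03 tcp [0.4669 0.2283 0.3974] F [-0.1  0.  -2.1] op 0.335
tool x [ 0.e+00  1.e-04 -1.e+00] y [-4.260e-01 -9.047e-01 -1.000e-04] z [-0.9047  0.426   0.    ]
d tool mm (now axes) [   0.3  244.1 -228.8]
turn -0.1322
```

View pics/scene2.png

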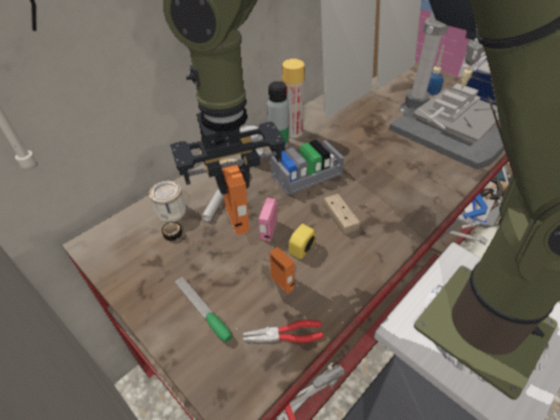

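carry_out --targets "0.2 0 15 -14 0;0.2 0 29 -27 0;0.2 0 29 -27 0;0.2 0 29 -27 0;0.2 0 29 -27 0;0.2 0 29 -27 0;0.2 0 29 -27 0;0.2 0 29 -27 0;0.2 0 17 -16 0;0.2 0 9 -10 0;0.2 0 0 0 -0.066;0.2 0 0 0 -0.066;0.2 0 0 0 0;0.2 0 0 0 0"

```text
clock: 6.3
tool_pos: [0.5703, -0.0887, 0.3963]
eef_rot: [-0.698, 0.108, 0.7, 0.109]
contact_force: [-0.6, 0.0, -2.4]
opening: 0.337
```

```bash
python3 -c "
from h import *
to(.570,-.090,.397,(.303,.953))
for n in ('top','scene'):
    im,d=eyes.snapshot(n); np.savez(n+'3.npz',im=im,d=d)
    im=im[100:280,200:440]; cv2.imwrite(f'pics/{n}3.png',cv2.resize(im,None,fx=3,fy=3,interpolation=cv2.INTER_CUBIC)) "
```

```text
clk 6.30 tcp [ 0.5703 -0.0887  0.3963] F [-0.6  0.  -2.4] op 0.337
tool x [-0.0021  0.0013 -1.    ] y [-3.034e-01 -9.529e-01 -6.000e-04] z [-0.9529  0.3034  0.0024]
d tool mm (now axes) [-0.7  1.3 -0.1]
turn -0.0005
```

View pics/scene3.png

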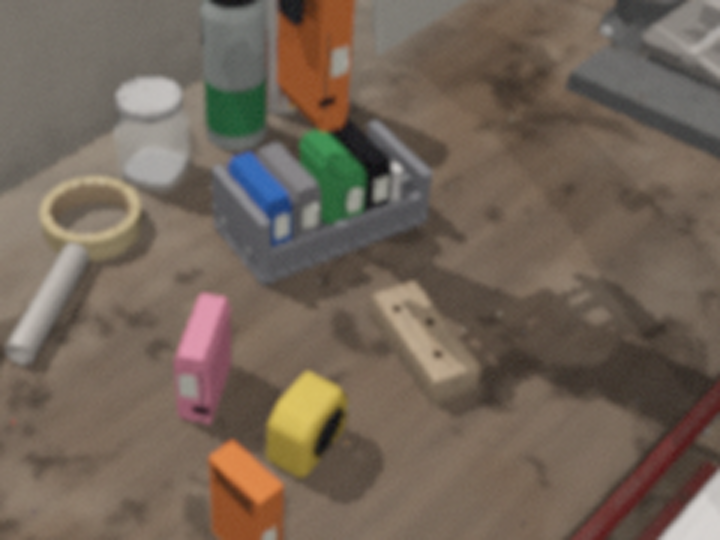

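View pics/top3.png

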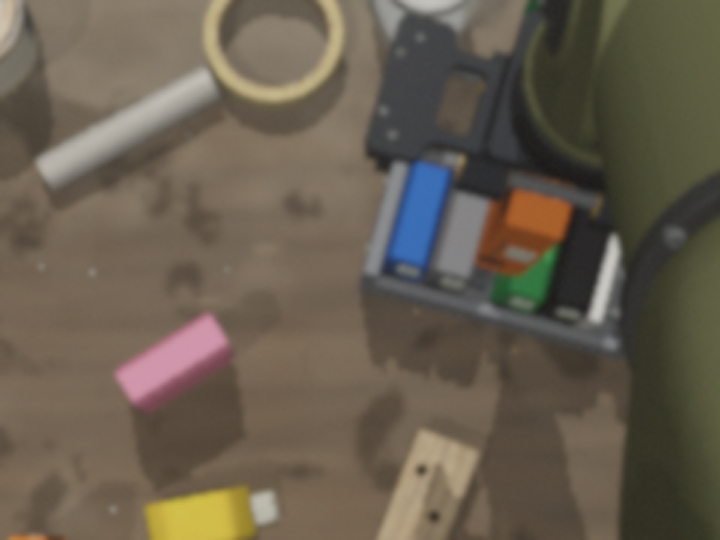

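carry_out --targets "0.2 10 0.6 0 0;0.2 12 0.7 0 0;0.2 10 0 0 0;0.2 6 0 0 0;0.2 4 0 0 0;0.2 0 0 0 0;0.2 0 0 0 0"

```text
clock: 6.98
tool_pos: [0.5702, -0.0912, 0.3553]
eef_rot: [0.699, -0.109, -0.699, -0.109]
contact_force: [-0.2, 0.5, -1.7]
opening: 0.34
```

```bash
python3 -c "
from h import *
to(.570,-.090,.355,(.303,.953))
for n in ('top','scene'):
    im,d=eyes.snapshot(n); np.savez(n+'4.npz',im=im,d=d)
    im=im[120:210,250:370] if n=='scene' else im[130:230,310:430]; cv2.imwrite(f'pics/{n}4.png',cv2.resize(im,None,fx=6,fy=6,interpolation=cv2.INTER_CUBIC)) "
```

```text
clk 6.98 tcp [ 0.5702 -0.0912  0.3553] F [-0.2  0.5 -1.7] op 0.340
tool x [ 0.e+00 -1.e-04 -1.e+00] y [-3.034e-01 -9.529e-01  1.000e-04] z [-0.9529  0.3034 -0.    ]
d tool mm (now axes) [ 0.3 -1.   0.5]
turn -0.0004
```

View pics/scene4.png

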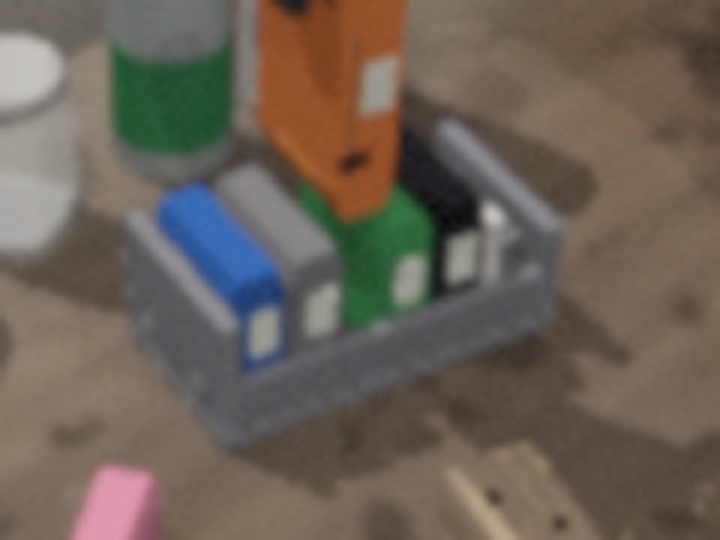

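View pics/top4.png

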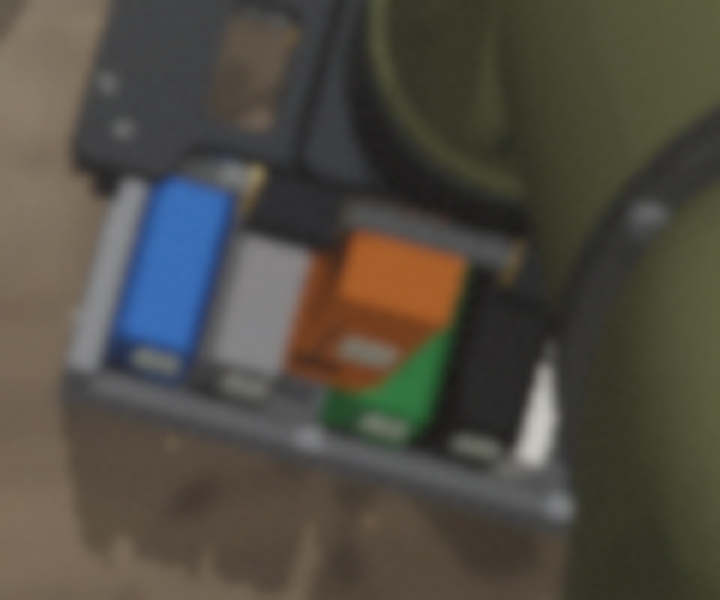

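```bash
cat >> h.py <<'E'
YA=np.array([.303,.953]);YA/=np.linalg.norm(YA);XA=np.array([YA[1],-YA[0]])
def rk(p): p=np.array(p)[:2]-np.array([.570,-.090]); return (np.array([p@XA,p@YA])*1000).round(1)
E
python3 - <<'E'
from h import *
f=np.load("scene0.npz"); im,d=f["im"],f["d"]; P=cloud("scene",d); Z=P[...,2]
print("table",np.median(Z[220:240,360:400]))
reg=np.zeros(Z.shape,bool); reg[130:200,265:350]=1
for q,c,s in comps(reg&(Z>.0785)&(Z<.09),40):
    a=facerect("scene",q,.083); print(c,s,a,rk(a[:2]/1000),np.median(Z[q]))
f=np.load("top0.npz"); Zt=cloud("top",f["d"])[...,2]; reg=np.zeros(Z.shape,bool); reg[140:230,310:435]=1
for q,c,s in comps(reg&(Zt>.0785)&(Zt<.09)): a=facerect("top",q,.083); print("top",rk(a[:2]/1000))
for lo,hi in((.03,.04),):
  m=reg&(Zt>.03)&(Zt<.04); v,u=np.nonzero(m); pp=np.array([rk(ray("top",a,b,.036)) for a,b in zip(u,v)]); print("lips x",np.percentile(pp[pp[:,0]<0,0],[3,50,97]),np.percentile(pp[pp[:,0]>0,0],[3,50,97]))
im=np.load("scene4.npz")["im"][140:170,295:330]; cv2.imwrite("pics/z.png",cv2.resize(im,None,fx=20,fy=20,interpolation=0))
im=np.load("top4.npz")["im"][160:205,350:395]; cv2.imwrite("pics/zt.png",cv2.resize(im,None,fx=13,fy=13,interpolation=0))
E
```

```text
table 0.00011402699265261439
[320.21052632 148.00657895] 152 [ 550.03 -134.42   74.32   26.13  -18.15] [ -5.6 -48.4] 0.08266957101001865
[311.21232877 151.83561644] 146 [ 557.46 -105.9    72.53   23.49  -17.12] [ -7.1 -19. ] 0.0824913516030956
[296.37579618 156.77707006] 157 [571.36 -63.34  72.73  25.07 -15.65] [-6.8 25.8] 0.08285487153222794
[286.86624204 160.24203822] 157 [580.6  -35.68  71.96  24.74 -17.64] [-6.4 55. ] 0.08287830324131942
top [ 0.  52.8]
top [ 0.2 23.1]
top [ -0.1 -22.9]
top [  1.4 -52.2]
lips x [-46.1   -41.05  -23.489] [ 3.595 43.45  48.767]
```

View pics/z.png

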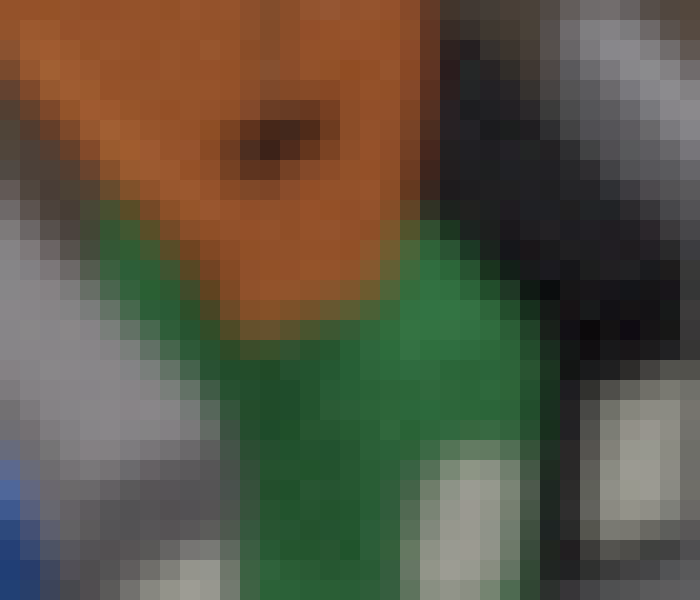

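View pics/zt.png

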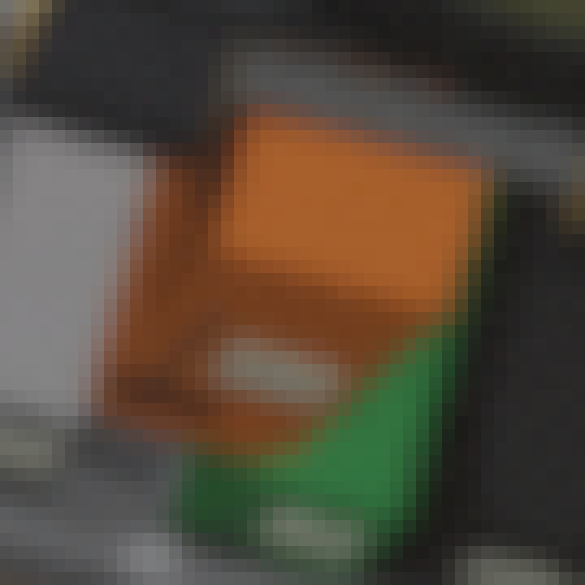

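```bash
python3 - <<'E'
from h import *
print("tcp",rk(r.get_state()["tool_pos"]))
for nm,u,v,z in [("left edge far",362.3,172.3,.112),("left edge near",357.5,191.5,.112),("front bot mid",366,193.5,.105),("bot right",373.1,195,.105)]: print(nm,rk(ray("top",u-.5,v-.5,z)))
for nm,u,v,z in [("bl",307,156.9,.098),("br",314.2,154.7,.098),("bevel right",315.6,150.5,.112),("grey tr",305.8,160.5,.083)]: print("scene",nm,rk(ray("scene",u-.5,v-.5,z)))
# depth-based: scene0 vs top0 top-face points
for n,reg in(("scene",(130,200,265,350)),("top",(140,230,310,435))):
    f=np.load(n+"0.npz"); P=cloud(n,f["d"]); Z=P[...,2]; m=np.zeros(Z.shape,bool); m[reg[0]:reg[1],reg[2]:reg[3]]=1
    for q,c,s in comps(m&(Z>.08)&(Z<.088),40):
        p=np.array([rk(x) for x in P[q]]); print(n,"cloud y range",np.percentile(p[:,1],[3,50,97]),"x",np.percentile(p[:,0],[3,97]))
im=np.load("scene0.npz")["im"][135:195,268:348]; cv2.imwrite("pics/z0.png",cv2.resize(im,None,fx=10,fy=10,interpolation=0))
# tall in current scene: front & side face clouds
f=np.load("scene4.npz"); P=cloud("scene",f["d"]); hsv=cv2.cvtColor(f["im"],cv2.COLOR_BGR2HSV); m=cv2.inRange(hsv,(5,130,60),(18,255,255))>0
m&=(P[...,2]>.118)&(P[...,2]<.2)&(P[...,0]>.5)&(P[...,1]<-.05); p=np.array([rk(x) for x in P[m]])
print(len(p),"tall x",np.percentile(p[:,0],[2,10,50,90,98]),"y",np.percentile(p[:,1],[2,10,50,90,98]))
E
```

```text
tcp [ 0.7 -1.1]
left edge far [ 0.6 15.3]
left edge near [-35.9  14.3]
front bot mid [-33.9  -2. ]
bot right [-33.  -15.1]
scene bl [-35.1  11.5]
scene br [-36.3  -9.7]
scene bevel right [-38.1 -12. ]
scene grey tr [-30.4  11.8]
scene cloud y range [-62.4   -51.    -40.923] x [-33.531  30.977]
scene cloud y range [-31.7 -20.5 -10.9] x [-35.186  25.786]
scene cloud y range [13.846 24.4   34.277] x [-34.9    26.862]
scene cloud y range [43.635 53.8   63.9  ] x [-34.86  28.05]
top cloud y range [40.917 52.6   63.6  ] x [-32.983  33.3  ]
top cloud y range [11.6  23.   34.08] x [-33.    33.28]
top cloud y range [-34.826 -22.9   -11.874] x [-33.026  32.926]
top cloud y range [-65.029 -52.2   -41.253] x [-31.247  34.841]
520 tall x [-36.6  -35.2  -24.55  19.4   30.7 ] y [-13.062  -6.02   13.8    15.4    16.2  ]
```

View pics/z0.png

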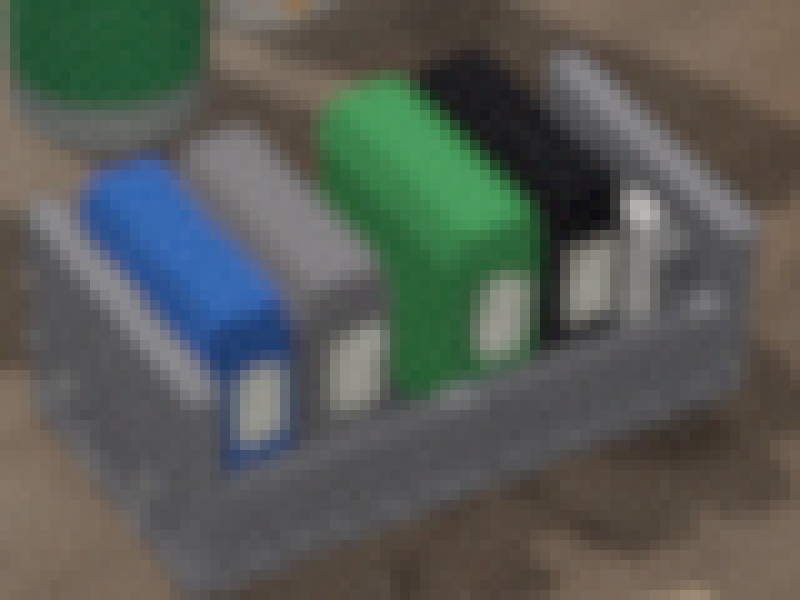

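carry_out --targets "0.2 0 -0.8 0 0;0.2 5 0 0 0;0.2 5 0 0 0;0.2 3 0 0 0;0.2 2 0 0 0;0.2 1 0 0 0;0.2 1 0 0 0;0.2 1 0 0 0;0.2 0 0 0 0" --force 55

```text
clock: 7.83
tool_pos: [0.5703, -0.0904, 0.3372]
eef_rot: [-0.699, 0.109, 0.699, 0.109]
contact_force: [0.6, -0.7, -2.5]
opening: 0.333
```

```bash
cat > st.py <<'E'
from h import *
s=r.get_state(); F=s["contact_force"]; M=Ro.from_quat(s["eef_rot"]).as_matrix()
print("clk %.2f"%s["clock"],"rack xy",rk(s["tool_pos"]),"underside z %.1f"%(1000*(s["tool_pos"][2]-.257)),"F rack x,y,z",(F[:2]@XA).round(1),(F[:2]@YA).round(1),F[2].round(1),"M",s["moment"].round(2),"toolx",M[:,0].round(4),"op %.3f"%s["opening"])
E
python3 st.py
```

```text
clk 7.83 rack xy [ 0.4 -0.3] underside z 80.2 F rack x,y,z 0.7 -0.5 -2.5 M [ 0.09  0.01 -0.  ] toolx [-1.e-04 -1.e-04 -1.e+00] op 0.333
```

carry_out --targets "0.2 1 0 0 0;0.2 1 0 0 0;0.2 1 0 0 0;0.2 1 0.2 0 0;0.2 1 0.2 0 0;0.2 1 0.2 0 0;0.2 0 0 0 0"

```text
clock: 8.42
tool_pos: [0.5702, -0.091, 0.3312]
eef_rot: [-0.699, 0.109, 0.699, 0.109]
contact_force: [-0.0, -0.6, -1.4]
opening: 0.338
```

```bash
python3 st.py
```

```text
clk 8.42 rack xy [ 0.5 -0.9] underside z 74.2 F rack x,y,z 0.2 -0.6 -1.4 M [0.01 0.02 0.03] toolx [-0.  0. -1.] op 0.338
```

carry_out --targets "0.2 1 0.2 0 0;0.2 1 0.2 0 0;0.2 1 0.2 0 0;0.2 1 0.2 0 0;0.2 1 0.2 0 0;0.2 1 0.2 0 0;0.2 0 0 0 0"

```text
clock: 9.0
tool_pos: [0.57, -0.0921, 0.3255]
eef_rot: [0.699, -0.108, -0.698, -0.108]
contact_force: [-0.1, 0.8, 1.8]
opening: 0.333
```

```bash
python3 st.py
```

```text
clk 9.00 rack xy [ 0.7 -2. ] underside z 68.5 F rack x,y,z -0.4 0.7 1.8 M [ 0.16 -0.09  0.22] toolx [ 1.e-03 -1.e-04 -1.e+00] op 0.333
```

carry_out --targets "0.2 1 0.2 0 0;0.2 1 0.2 0 0;0.2 1 0.2 0 0;0.2 1 0.2 0 0;0.2 1 0.2 0 0;0.2 0 0 0 0"

```text
clock: 9.5
tool_pos: [0.5695, -0.0935, 0.3202]
eef_rot: [0.699, -0.109, -0.699, -0.108]
contact_force: [-0.4, -1.2, 2.6]
opening: 0.338
```

```bash
python3 st.py; python3 -c "
from h import *
im,d=eyes.snapshot('scene'); im=im[100:200,250:370]; cv2.imwrite('pics/s5.png',cv2.resize(im,None,fx=6,fy=6,interpolation=cv2.INTER_CUBIC))"
```

```text
clk 9.50 rack xy [ 0.6 -3.5] underside z 63.2 F rack x,y,z -0.0 -1.3 2.6 M [-0.22 -0.06  0.22] toolx [ 1.e-04 -6.e-04 -1.e+00] op 0.338
```

View pics/s5.png

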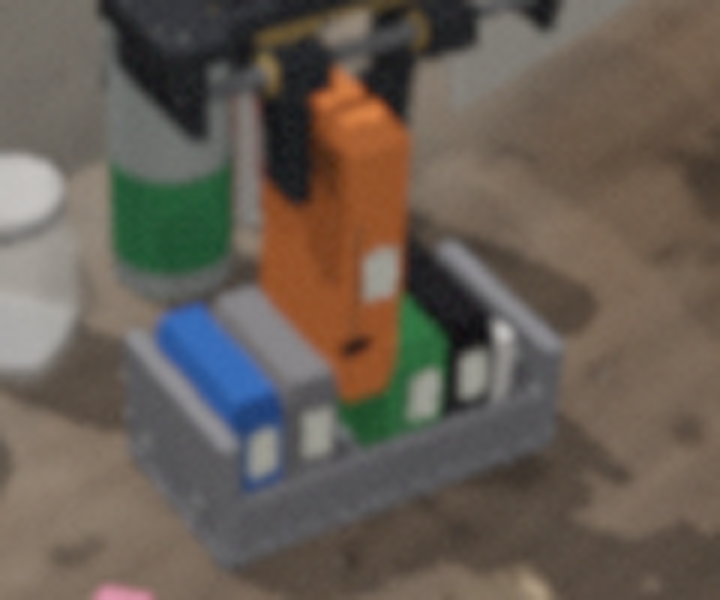

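carry_out --targets "0.2 1 0.1 0 0;0.2 1 0.1 0 0;0.2 1 0.1 0 0;0.2 1 0.1 0 0;0.2 1 0.1 0 0;0.2 0 0 0 0"

```text
clock: 10.05
tool_pos: [0.5689, -0.0943, 0.3147]
eef_rot: [-0.698, 0.109, 0.699, 0.108]
contact_force: [0.2, -2.1, 0.5]
opening: 0.332
```

```bash
python3 st.py
```

```text
clk 10.05 rack xy [ 0.2 -4.4] underside z 57.7 F rack x,y,z 0.9 -1.9 0.5 M [-0.84  0.01  0.32] toolx [-0.0014 -0.001  -1.    ] op 0.332
```

carry_out --targets "0.2 1.5 0 0 0;0.2 1.5 0 0 0;0.2 1.5 0 0 0;0.2 1.5 0 0 0;0.2 1.5 0 0 0;0.2 1.5 0 0 0;0.2 1.5 0 0 0;0.2 1.5 0 0 0;0.2 0 0 0 0"

```text
clock: 10.8
tool_pos: [0.569, -0.0941, 0.3029]
eef_rot: [-0.698, 0.109, 0.699, 0.108]
contact_force: [-0.9, -5.6, -1.2]
opening: 0.337
```

```bash
python3 st.py;python3 -c "
from h import *
im,d=eyes.snapshot('scene'); im=im[100:200,250:370]; cv2.imwrite('pics/s6.png',cv2.resize(im,None,fx=6,fy=6,interpolation=cv2.INTER_CUBIC))"
```

```text
clk 10.80 rack xy [ 0.3 -4.2] underside z 45.9 F rack x,y,z 0.9 -5.6 -1.2 M [-1.47  0.39  0.34] toolx [-9.e-04 -8.e-04 -1.e+00] op 0.337
```

View pics/s6.png

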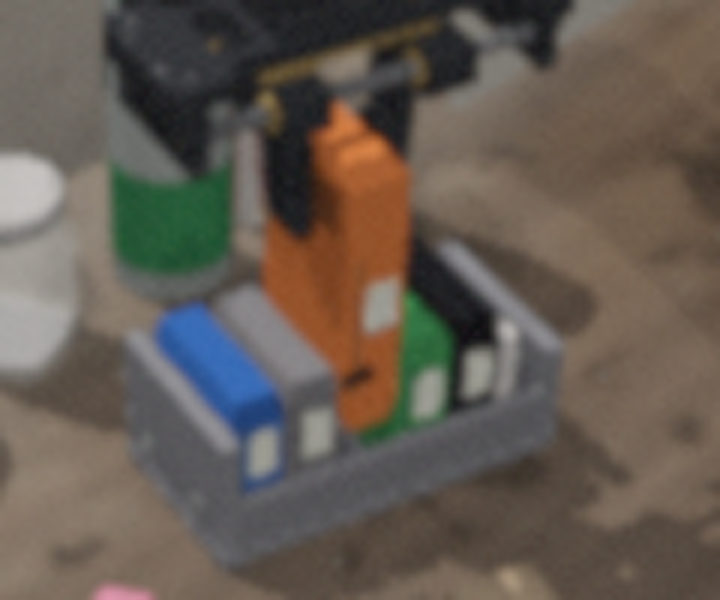

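carry_out --targets "0.2 0 0.5 0 0;0.2 0 0.5 0 0;0.2 1.5 0 0 0;0.2 1.5 0 0 0;0.2 1.5 0 0 0;0.2 1.5 0 0 0;0.2 0 0 0 0"

```text
clock: 11.43
tool_pos: [0.5691, -0.0945, 0.2971]
eef_rot: [0.699, -0.108, -0.699, -0.108]
contact_force: [-0.3, -4.3, -1.2]
opening: 0.335
```

```bash
python3 st.py
```

```text
clk 11.43 rack xy [ 0.5 -4.5] underside z 40.1 F rack x,y,z 1.0 -4.2 -1.2 M [-1.12  0.21  0.31] toolx [ 1.e-04 -0.e+00 -1.e+00] op 0.335
```

carry_out --targets "0.2 1 0.2 0 0;0.2 1 0.2 0 0;0.2 1 0 0 0;0.2 1 0 0 0;0.2 1 0 0 0;0.2 1 0 0 0;0.2 1 0 0 0;0.2 1 0 0 0;0.2 1 0 0 0;0.2 1 0 0 0;0.2 0 0 0 0"

```text
clock: 12.35
tool_pos: [0.569, -0.0947, 0.2871]
eef_rot: [-0.699, 0.108, 0.699, 0.109]
contact_force: [1.2, -2.1, -1.5]
opening: 0.332
```

```bash
python3 st.py
```

```text
clk 12.35 rack xy [ 0.4 -4.8] underside z 30.1 F rack x,y,z 1.8 -1.6 -1.5 M [-0.52  0.    0.23] toolx [-0.e+00  3.e-04 -1.e+00] op 0.332
```

Now feeling for the foot rest in small steps.

carry_out --targets "0.2 0.8 0 0 0;0.2 0.8 0 0 0;0.2 0.8 0 0 0;0.2 0.8 0 0 0;0.2 0.8 0 0 0;0.2 0 0 0 0"

```text
clock: 12.85
tool_pos: [0.569, -0.0947, 0.2831]
eef_rot: [0.699, -0.108, -0.699, -0.109]
contact_force: [1.0, -0.5, -1.2]
opening: 0.339
```

```bash
python3 st.py
```

```text
clk 12.85 rack xy [ 0.4 -4.8] underside z 26.1 F rack x,y,z 1.1 -0.2 -1.2 M [-0.28 -0.01  0.28] toolx [ 0.e+00  3.e-04 -1.e+00] op 0.339
```

carry_out --targets "0.2 0.8 0 0 0;0.2 0.8 0 0 0;0.2 0.8 0 0 0;0.2 0 0 0 0"

```text
clock: 13.18
tool_pos: [0.569, -0.0947, 0.2807]
eef_rot: [0.699, -0.108, -0.699, -0.109]
contact_force: [-0.2, -1.2, -1.5]
opening: 0.338
```

```bash
python3 st.py
```

```text
clk 13.18 rack xy [ 0.5 -4.8] underside z 23.7 F rack x,y,z 0.2 -1.2 -1.5 M [-0.15 -0.03  0.29] toolx [ 1.e-04  2.e-04 -1.e+00] op 0.338
```

carry_out --targets "0.2 0.7 0 0 0;0.2 0.7 0 0 0;0.2 0.7 0 0 0;0.2 0 0 0 0"

```text
clock: 13.52
tool_pos: [0.569, -0.0947, 0.2787]
eef_rot: [0.699, -0.108, -0.699, -0.109]
contact_force: [0.8, -0.1, -1.0]
opening: 0.33
```

```bash
python3 st.py
```

```text
clk 13.52 rack xy [ 0.4 -4.8] underside z 21.7 F rack x,y,z 0.8 0.2 -1.0 M [-0.02 -0.09  0.28] toolx [ 1.e-04  2.e-04 -1.e+00] op 0.330
```

carry_out --targets "0.2 0.7 0 0 0;0.2 0.7 0 0 0;0.2 0 0 0 0"

```text
clock: 13.77
tool_pos: [0.5689, -0.0948, 0.2773]
eef_rot: [0.699, -0.108, -0.699, -0.109]
contact_force: [0.8, 0.7, -0.2]
opening: 0.333
```

```bash
python3 st.py
```

```text
clk 13.77 rack xy [ 0.4 -4.9] underside z 20.3 F rack x,y,z 0.6 0.9 -0.2 M [ 0.08 -0.1   0.29] toolx [ 1.e-04  2.e-04 -1.e+00] op 0.333
```

carry_out --targets "0.2 0.6 0 0 0;0.2 0.6 0 0 0;0.2 0 0 0 0"

```text
clock: 14.02
tool_pos: [0.5691, -0.0949, 0.2772]
eef_rot: [0.699, -0.109, -0.698, -0.109]
contact_force: [-1.1, 1.0, 7.7]
opening: 0.336
```

```bash
python3 st.py
```

```text
clk 14.02 rack xy [ 0.6 -4.9] underside z 20.2 F rack x,y,z -1.4 0.6 7.7 M [0.13 0.36 0.22] toolx [ 9.e-04  0.e+00 -1.e+00] op 0.336
```

carry_out --targets "0.2 0.6 0 0 0;0.2 0 0 0 0"

```text
clock: 14.18
tool_pos: [0.5691, -0.0949, 0.2771]
eef_rot: [0.699, -0.109, -0.698, -0.109]
contact_force: [-2.8, 0.9, 12.7]
opening: 0.333
```

```bash
python3 st.py
```

```text
clk 14.18 rack xy [ 0.6 -4.9] underside z 20.1 F rack x,y,z -3.0 0.0 12.7 M [0.21 0.59 0.24] toolx [ 0.0014  0.     -1.    ] op 0.333
```

carry_out --targets "0.2 0.3 0 0 0;0.2 0 0 0 0;0.2 0 0 0 0;0.2 0 0 0 0;0.2 0 0 0 0;0.2 0 0 0 0;0.2 0 0 0 0;0.2 0 0 0 0;0.2 0 0 0 0"

```text
clock: 14.93
tool_pos: [0.5691, -0.0949, 0.2772]
eef_rot: [0.699, -0.109, -0.698, -0.109]
contact_force: [-1.7, 1.1, 13.4]
opening: 0.338
```

```bash
python3 st.py
```

```text
clk 14.93 rack xy [ 0.6 -4.9] underside z 20.2 F rack x,y,z -2.0 0.5 13.4 M [0.21 0.64 0.25] toolx [ 0.0016 -0.     -1.    ] op 0.338
```

Pressing at 13.4 N on the sensor, and the case weight comes on top of that. I'll go slightly firmer, hold, then relax and release gently.

carry_out --targets "0.2 0.2 0 0 0;0.2 0 0 0 0;0.2 0 0 0 0;0.2 0 0 0 0;0.2 0 0 0 0;0.2 0 0 0 0;0.2 0 0 0 0;0.2 0 0 0 0"

```text
clock: 15.6
tool_pos: [0.5691, -0.0949, 0.2771]
eef_rot: [0.699, -0.109, -0.698, -0.109]
contact_force: [-3.5, 0.4, 15.5]
opening: 0.336
```

```bash
python3 st.py
```

```text
clk 15.60 rack xy [ 0.6 -4.9] underside z 20.1 F rack x,y,z -3.5 -0.7 15.5 M [0.19 0.78 0.2 ] toolx [ 0.0017 -0.     -1.    ] op 0.336
```

carry_out --targets "0.2 -0.8 0 0 0;0.2 -0.7 0 0 0;0.2 0 0 0 0;0.45 0 0 0 0;0.55 0 0 0 0;0.6 0 0 0 0;0.6 0 0 0 0;0.6 0 0 0 0"

```text
clock: 16.27
tool_pos: [0.5688, -0.0951, 0.2763]
eef_rot: [-0.699, 0.109, 0.699, 0.109]
contact_force: [0.5, -0.2, 0.0]
opening: 0.6
```

```bash
python3 st.py;python3 -c "
from h import *
im,d=eyes.snapshot('scene'); im=im[100:200,250:370]; cv2.imwrite('pics/s7.png',cv2.resize(im,None,fx=6,fy=6,interpolation=cv2.INTER_CUBIC))"
```

```text
clk 16.27 rack xy [ 0.4 -5.2] underside z 19.3 F rack x,y,z 0.5 0.0 0.0 M [0.08 0.02 0.01] toolx [-5.e-04 -2.e-04 -1.e+00] op 0.600
```

View pics/s7.png

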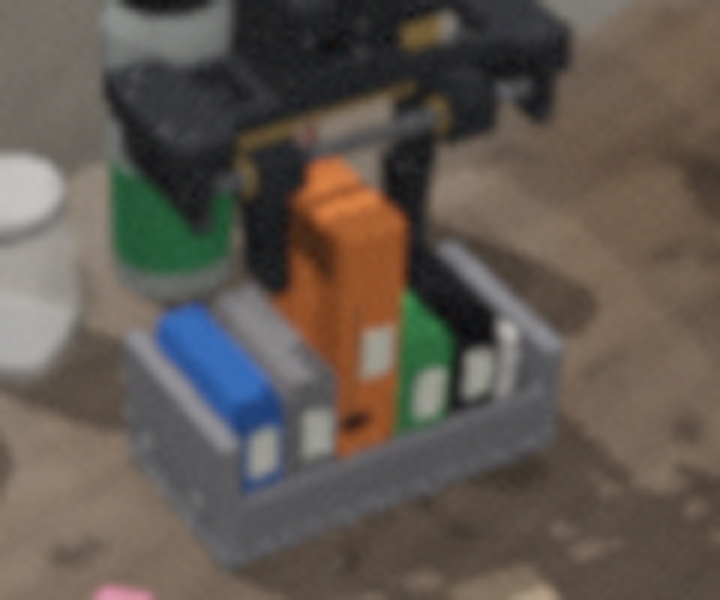

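Released, and the case stands upright at crop (350,300). Now withdrawing straight up, then sideways so the top camera can see.

carry_out --targets "0.6 -5 0 0 0;0.6 -15 0 0 0;0.6 -25 0 0 0;0.6 -30 0 0 0;0.6 -30 0 0 0;0.6 -25 0 0 0;0.6 -15 0 0 0;0.6 0 -30 10 0;0.6 0 -35 10 0;0.6 0 -35 10 0;0.6 0 -35 10 0;0.6 0 -35 10 0;0.6 0 -30 10 0;0.6 0 -20 0 0;0.6 0 0 0 0"

```text
clock: 17.57
tool_pos: [0.5783, 0.1393, 0.4218]
eef_rot: [0.699, -0.104, -0.699, -0.107]
contact_force: [1.7, 0.1, -0.1]
opening: 0.598
```

```bash
python3 st.py;python3 - <<'E'
from h import *
for n in("scene","top"):
    im,d=eyes.snapshot(n); np.savez(n+"9.npz",im=im,d=d)
    c=im[100:200,250:370] if n=="scene" else im[130:230,310:430]
    cv2.imwrite(f'pics/{n}9.png',cv2.resize(c,None,fx=6,fy=6,interpolation=cv2.INTER_CUBIC))
    P=cloud(n,d); Z=P[...,2]; m=np.linalg.norm(P[...,:2]-[.57,-.09],axis=-1)<.11
    for q,c,s in comps(m&(Z>.079)&(Z<.09),40): a=facerect(n,q,.083); print(n,"case",rk(a[:2]/1000),a,np.median(Z[q]))
    for q,c,s in comps(m&(Z>.135)&(Z<.17),40): a=facerect(n,q,.15); print(n,"tall",rk(a[:2]/1000),a,np.median(Z[q]))
    for q,c,s in comps(m&(Z>.065)&(Z<.077),60): a=facerect(n,q,.068); print(n,"wall/foll",rk(a[:2]/1000),a)
E
```

```text
clk 17.57 rack xy [-61.6 221. ] underside z 164.8 F rack x,y,z 1.6 0.6 -0.1 M [ 0.08 -0.02 -0.03] toolx [ 9.0e-04  4.5e-03 -1.0e+00] op 0.598
scene case [ -8.6 -28.5] [ 553.12 -114.57   83.51   69.31   74.45] 0.08249515239485584
scene case [-6.2 37.3] [575.37 -52.52  73.9   62.21 -17.18] 0.08275332609528754
scene tall [-14.2   3.4] [557.52 -82.5   85.22  40.27 -18.39] 0.14862371773297833
scene wall/foll [-33.7  13.9] [542.11 -66.54 173.89  89.22  46.33]
top case [ 0.3 53. ] [586.38 -39.62  71.09  24.86 -17.06] 0.08359893441758721
top case [ 0.5 25. ] [578.02 -66.32  71.17  24.92 -17.03] 0.0838648861626576
top case [ -0.3 -34.4] [ 559.26 -122.7    71.99   23.3   -20.63] 0.0835513985118019
top case [  1.5 -60.8] [ 553.01 -148.41   71.07   23.95  -17.05] 0.08385661723195717
top tall [-1.4 -3.4] [567.65 -92.79  72.73  31.48 -16.93] 0.15060299402060467
top wall/foll [-0.1 70.8] [591.33 -22.53  94.51  11.77 -17.12]
top wall/foll [  0.8 -79.3] [ 546.78 -165.78   74.05    7.69  -17.19]
```

View pics/scene9.png

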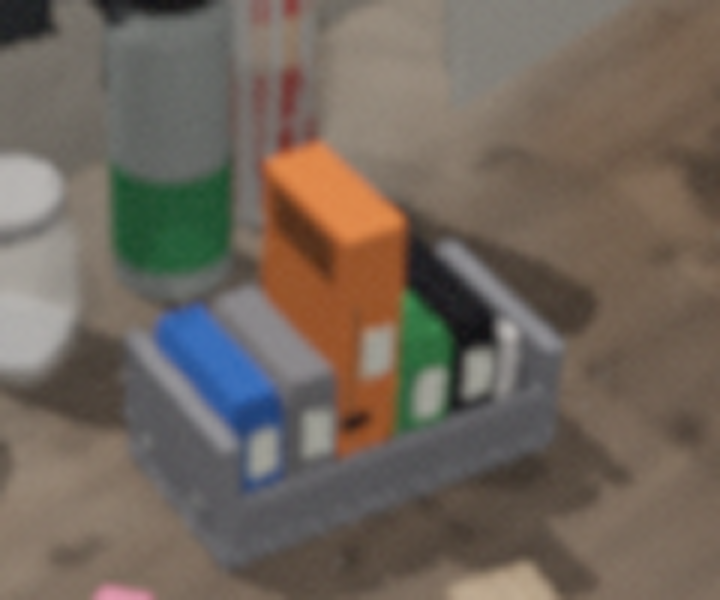

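View pics/top9.png

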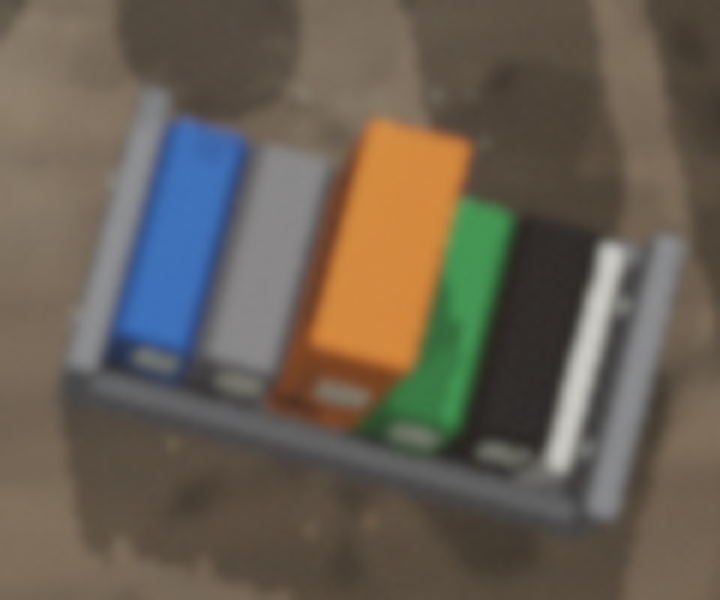

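```bash
python3 -c "
from plant import r
print(r.finish_job())"
```

```text
the job is handed in; nothing more can be done
None
```

The orange case is in the gap, standing on the foot rest, and I handed the job in at about 17.7 s on the robot's clock. `finish_job` reports no verdict, so I don't know how it was judged.

- **Insertion:** I lifted the case and lowered it into the gap in small steps, moving it about 4 mm toward the sprung end as the row opened. The largest sideways force I read was 5.6 N.
- **Pressing home:** I felt the foot rest at about 20 mm above the bench, roughly 12 mm above the rack floor. I pressed to 13.4 N and then 15.5 N, holding each for over half a second, before relaxing, letting go and backing away.
- **Final position (top camera):** The case is within about 1.5 mm of the row line and square within about 0.01 rad. Its top is at 0.151 m, which agrees with the height I felt, and it looks upright in both views.
- **Row (top camera):** The follower is pushed back about 8.5 mm. The short cases' tops are at the same height as before, so none shows sign of lifting or tipping.
- **Disagreements:** The scene camera placed the row about 6 mm off in x and 2–3 mm off in y from the top camera, partly because it looks at a slant. I relied on the top camera and on contact. The fitted angle for the green case was off by about 3°, because the orange case partly hides its top.
- **Not measured:** I did not measure the tape measure, wood block or black tape at the end. The arm stayed well above the bench throughout, and I had no sign of contact with them.

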